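Clamp a gilt moulding in the gluing jig

ROBOT

A 6-joint arm with a two-finger parallel gripper is mounted at the origin on the work surface. World frame = base frame: x ahead of the robot, y to its left, z up, the work surface at z = 0. Lengths are in m, angles in degrees, forces in N, time in s.
With the tool pointing down it reaches from about 0.3 to 0.75 m from the base axis. Payload 8.5 kg.
Tool frame: the origin (TCP) lies midway between the tips of the shut fingers; the grasp point (between the pads) lies 19 mm behind it; z points along the fingers, y is the line along which they close (so a half turn about z gives the same grasp; the last joint's range is limited). The gripper opens to 85 mm and grips with 20 to 120 N. Pads are 22 mm wide; open, the fingers measure 114 mm over their backs; the gripper's body (76 mm by 85 mm) begins 54 mm behind the grasp point. The pads swing forward as they close: fully open they stand 13 mm farther back than shut.
Start: joints at [-81.549, 21.807, 74.336, -0, 83.858, -12.336], TCP at [0.195, -0.514, 0.231] pointing down, gripper open.
Joint ranges: [-178.18, 178.18], [-50.72, 133.34], [12.68, 142.11], [-81.47, 261.47], [9.98, 163.14], [-165.26, 165.26]. Speed limits (degrees/s): [136.94, 136.94, 180, 180, 180, 180].

INTERFACE

Orientations are given as a 3x3 rotation matrix whose columns are the frame's x, y, z axes.
In Python, from rig import env gives the robot as it stands. The module is installed in compiled form; this text tells all that it offers.
- The arm moves only by the tool jog_arm, never from a script. Its argument "targets" is a list of rows, each a list of 6 numbers: the shift along the tool's x, y, z in cm, then the turn, a rotation vector about the tool's x, y, z in degrees. A call has 1 to 8 rows; each row is the pose to reach, as a shift and turn from the pose commanded when the call began, along the tool's axes at that moment; what a row does not reach only later rows make up. A row lasts 1/12 s, in which the tool goes at most 41.7 mm and 7.16 degrees, less where a joint would pass 70% of its speed; a pose out of reach is approached as far as the arm can. A call with a gripper value outside its range is refused whole. "hand" is the opening, from 0 (shut) to 1 (fully open), set as the call begins (left out, the last holds). The fingers move at their own pace and stop on an object; "newtons" is the grip in N (left out, the last holds). Time passes only in rows, so rows that repeat a pose let the fingers close. It gives the time, the measured TCP pose, the force, the opening and the grip force at its end, in the units of the state.
- env.observe(): the state, without advancing time (a new reading comes with each control period).
- env.get_image(name): name is "side" or "top" or "wrist"; returns a dict with "frame" (384x512x3 uint8, red, green, blue), "depth" (384x512 float32, m along the optical axis (not along the pixel's ray), 0 where there is no reading), "fovy" (degrees; the focal length in pixels is half the picture's height over the tangent of half this angle, whatever the lens; pixels are square), "cx", "cy" (the principal point, pixels), "cam_to_world" (4x4, takes a point from camera to world coordinates). Camera axes: x right, y down, z forward; pixel columns grow to the right and rows downward; lengths in m; the calibration is good to about 2 mm. A picture is of the moment at which its call begins.
- env.close_job(): hands the job in; it is judged then, once.
Trained networks look in the newest picture that a camera, given by its name, has taken for a name from the list of things; names that differ only in an ending like _2 or _b are one class to them, and where a whole thing is asked for, a point or a joint stands for the part that bears it (a point fixed in the world has none). Each returns a list of dicts, best first, with "score" (0 to 1); they miss things now and then, are a little off and sometimes report something else, mostly with a low value. They report only what shows in the picture. A call takes as long as a camera call. They do not tell look-alikes from the thing itself.
- env.regions_of(camera, target): "pixels" (384x512 bool, what is visible of it) and "point" ([row, column] in pixels, amid what is visible of it).
The state is a dict: "time_s": time; "q": joint angles; "qvel": joint speeds; "joint_efforts": joint torques, N m; "position": TCP position; "tool_rot": TCP orientation; "ft_force": force on the tool from outside, world axes, zero at the start; "wrist_torque": the same for the moment, N m; "grip_width": finger opening in m; "gripper_force": force on a finger pad.
Only numpy, scipy, OpenCV 4.12 (cv2) and the standard library are available. Lean on these libraries where they do the work, as an engineer would, in place of code of your own. Each camera call takes 0.05 s, during which the arm holds its last target. There are 200 camera calls.

TASK

Clamp the longer of the two gilt frame mouldings in the gluing jig: flip the cam lever over to free the sliding jaw, draw the jaw back, and lay the moulding right way up on the bed between jaw and fence, parallel to them and about midway along the fence, without dropping it. Then slide the jaw up so that the moulding is snug between jaw and fence, and only then flip the lever all the way back to lock it. Leave the short moulding, the jar and the round plaster mould where they are.

Things in the scene. Friction and masses are not known exactly. Their poses are not given: they have to be found in the camera images.
- jig: gluing jig, fixed to the table: a plywood bed 235 mm (x) by 180 mm (y) by 18 mm high, lying from x = -105 to +130 mm of its origin, which is on the underside. Its x axis points from the sliding jaw to the fixed fence, z up. The wooden fence, 160 mm long (y), 25 mm thick, rises 16 mm above the bed; its clamping face is at x = +105 mm.
- seat (a point): point on the bed's top (18 mm above the table) where the underside centre of the clamped moulding belongs: 20 mm in front of the fence face, midway along it; axes as the jig's
- jaw (a joint): position of the sliding jaw along the jig's x axis, m: 0 = open (110 mm gap to the fence), 0.07 = gap of 40 mm, 0.11 = touching the fence; held when the lever is locked, else slides with 2 N. The jaw is a wooden bar 150 mm long (y), 25 mm thick (x), 16 mm high, sliding on the bed; behind it an aluminium lever block 40 mm wide (y), 50 mm long, 32 mm high. Face at jig x = -5 mm + joint.
- jaw_post (a point): top centre of the steel post for pushing the jaw to and fro: 14 mm diameter, standing on the jaw bar 12.5 mm behind its face and 55 mm to the -y side of its middle, rising from 16 to 50 mm above the bed (top 68 mm above the table); axes as the jig's
- lever (a joint): angle of the cam lever on the jaw's lever block, rad: 0 = locked (leaning 34 degrees from upright to the jig's -y side), 0.6 = upright, 1.2 = fully free (leaning 34 degrees to the +y side). It turns about an axis parallel to the jig's x axis that lies 50 mm behind the jaw face, midway along y, 20 mm above the bed, and stays where it is left.
- lever_knob (a point): centre of the black ball knob, 18 mm diameter, at the end of the 10 mm thick steel lever, 70 mm from its axis; about 78 mm above the bed and 40 mm off the middle at either end of the swing and 90 mm when upright
- long_piece: the longer gilt frame moulding: 150 mm long (y), 40 mm wide at its base (x, from 0 to 16 mm high) with a ridge 26 mm wide on top (from 16 to 40 mm high); origin at the centre of its underside, z up, the two ends and the two sides alike; 0.18 kg, lying on the table
- short_piece: the shorter gilt moulding, same section, 80 mm long (y), origin at the centre of its underside; to be left alone
- jar: amber glass jar with a blue lid, 66 mm diameter, 90 mm high, origin at the centre of its underside; to be left alone
- mould: round plaster mould, 110 mm diameter, 28 mm high, origin at the centre of its underside; to be left alone
There are look-alikes about, which are no part of the job. What is shaped like the long_piece but green or white is not meant.

How it is judged:
By the outcome, as a careful person would: the job done as asked, in the order asked, and still so for the second after the job is handed in, with the robot touching nothing.
It also fails if it takes over 72 s, if anything falls off the work surface, if the arm or the gripper's body presses on something with over 40 N, if the wrist force passes 120 N, or if a joint passes its speed limit or range.

## Working session

There is one attempt and no reset: what is moved stays moved. The work goes in short steps, Python scripts to look and compute and a tool call to move; the robot and the scene stay as the last step left them, time stands still between calls to the robot, and variables do not carry over. Pictures are saved under pics/ and viewed, at most 10 in all, crops included, and the job is handed in when it is done.

Besides the shell and the picture viewer there is one more tool, called after ">>>" as name([rows], argument=value, ...), one row to a line, values as JSON. jog_arm: Moves the arm, as the interface text tells. Its arguments: {"type":"object","properties":{"targets":{"type":"array","items":{"type":"array","items":{"type":"number"}}},"hand":{"type":"number"},"newtons":{"type":"number"}},"required":["targets"]}

```bash
mkdir -p pics; ls; cat > h.py <<'E'
import numpy as np, cv2
from rig import env
def save(im,n): cv2.imwrite('pics/'+n,im['frame'][:,:,::-1])
def cloud(im):
    d=im['depth']; f=192/np.tan(np.radians(im['fovy']/2))
    v,u=np.mgrid[:384,:512]
    p=np.stack([(u-im['cx'])*d/f,(v-im['cy'])*d/f,d],-1)
    T=np.array(im['cam_to_world'])
    return p@T[:3,:3].T+T[:3,3], d>0
E
python3 - <<'E'
from h import *
a=env.get_image('top'); b=env.get_image('side')
save(a,'top0.png'); save(b,'side0.png')
np.savez('v0.npz',top=cloud(a)[0],side=cloud(b)[0],ft=a['frame'],fs=b['frame'])
for c,im in(('top',a),('side',b)):
    P,ok=cloud(im)
    T=np.array(im['cam_to_world']);print(c,T[:3,3].round(3),T[:3,2].round(2),im['fovy'])
    for n in ['jig','jaw','jaw_post','lever','lever_knob','long_piece','short_piece','jar','mould']:
        for r in env.regions_of(c,n):
            m=r['pixels']&ok; 
            print(c,n,round(r['score'],2),r['point'],m.sum(),np.median(P[m],0).round(3) if m.any() else '', np.percentile(P[m][:,2],[2,98]).round(3) if m.any() else '')
o=env.observe();print({k:np.round(v,3).tolist() for k,v in o.items()})
E
```

```text
pics
top [ 0.291 -0.017  1.577] [ 0.13  0.01 -0.99] 42.65850682695046
top jig 0.64 [179.2, 253.5] 4035 [0.541 0.    0.019] [0.01  0.054]
top jaw 0.9 [163.1, 257.2] 638 [ 0.582 -0.011  0.036] [0.016 0.103]
top jaw 0.2 [178.7, 253.3] 4141 [0.541 0.    0.019] [0.009 0.053]
top jaw_post 0.66 [164.9, 256.8] 506 [ 0.584 -0.007  0.036] [0.023 0.069]
top lever 0.5 [174.3, 257.2] 111 [ 0.554 -0.014  0.055] [0.038 0.105]
top lever_knob 0.42 [174.0, 257.9] 108 [ 0.554 -0.012  0.055] [0.027 0.105]
top lever_knob 0.42 [176.9, 254.2] 4141 [0.542 0.    0.019] [0.008 0.053]
top long_piece 0.68 [212.3, 353.0] 575 [ 0.444 -0.314  0.037] [0.008 0.045]
top long_piece 0.57 [266.8, 380.8] 479 [ 0.274 -0.401  0.036] [-0.001  0.046]
top long_piece 0.47 [253.4, 297.9] 71 [ 0.315 -0.136  0.037] [0.012 0.045]
top short_piece 0.85 [208.9, 157.9] 329 [0.445 0.301 0.036] [0.009 0.046]
top jar 0.58 [126.6, 159.0] 472 [0.697 0.305 0.086] [0.002 0.096]
top jar 0.35 [138.4, 344.9] 949 [ 0.679 -0.289  0.027] [0.005 0.036]
top mould 0.68 [139.3, 346.6] 913 [ 0.678 -0.289  0.027] [0.016 0.036]
side [0.199 0.799 1.152] [
[... 549 characters left out ...]
ide short_piece 0.74 [314.3, 227.0] 500 [0.442 0.313 0.039] [0.007 0.045]
side jar 0.95 [277.5, 138.6] 793 [0.691 0.323 0.073] [0.008 0.094]
side jar 0.71 [202.0, 233.9] 176 [ 0.553 -0.013  0.054] [0.001 0.106]
side mould 0.7 [135.6, 231.3] 680 [ 0.676 -0.279  0.029] [0.01  0.035]
{'time_s': 1.0, 'q': [-81.551, 21.807, 74.337, 0.0, 83.859, -12.336], 'qvel': [0.067, -0.093, 0.028, -0.045, -0.017, -0.119], 'joint_efforts': [0.001, -44.833, -23.146, -0.0, 0.0, -0.0], 'position': [0.195, -0.514, 0.231], 'tool_rot': [[0.935, 0.355, -0.0], [0.355, -0.935, 0.0], [0.0, -0.0, -1.0]], 'ft_force': [-0.15, -1.178, 0.245], 'wrist_torque': [0.015, -0.023, 0.006], 'gripper_force': 0.0, 'grip_width': 0.085}
```

```bash
python3 - <<'E'
import cv2
a=cv2.imread('pics/top0.png')
cv2.imwrite('pics/top0c.png',cv2.resize(a[100:320,130:420],None,fx=2.7,fy=2.7,interpolation=cv2.INTER_CUBIC))
b=cv2.imread('pics/side0.png')
cv2.imwrite('pics/side0c.png',cv2.resize(b[90:350,90:420],None,fx=2.3,fy=2.3,interpolation=cv2.INTER_CUBIC))
E
```

```text
(no output)
```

View pics/top0c.png

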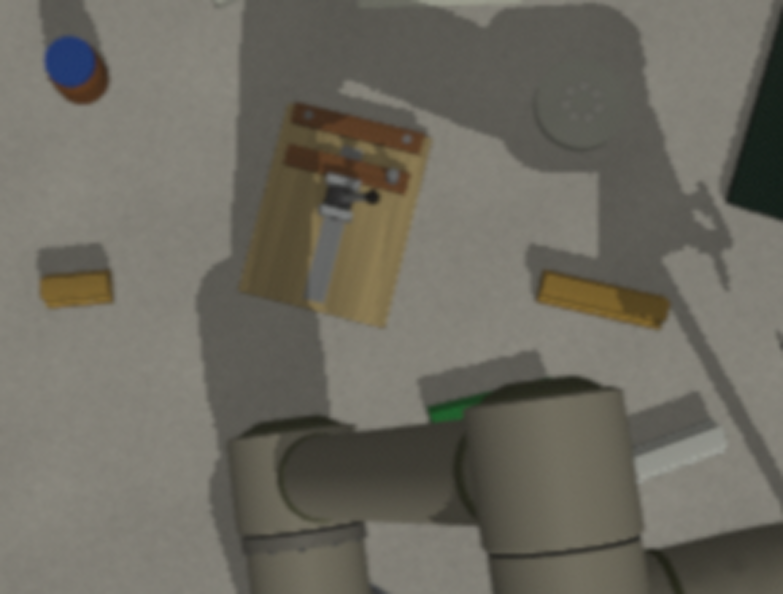

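View pics/side0c.png

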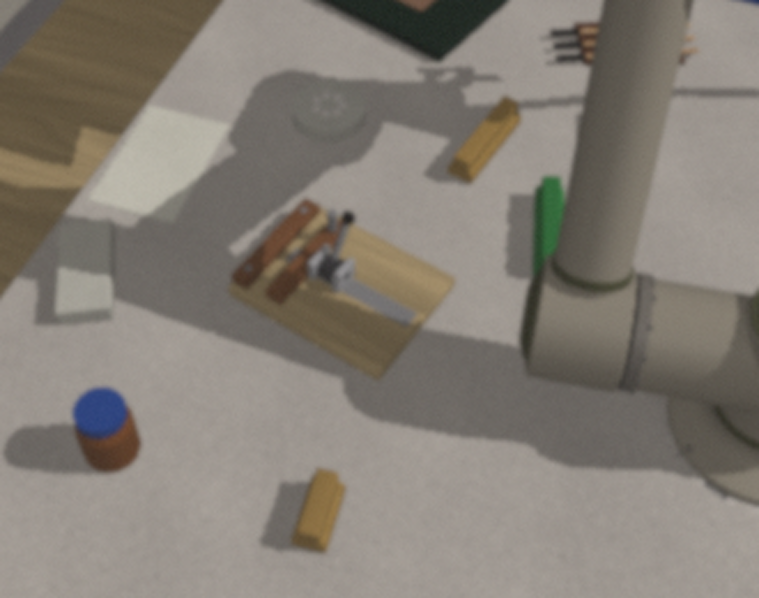

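The top view shows the long gilt piece at crop (602,298), the jig at (345,210) with its knob at (372,197) on the -y side (locked) and the jaw nearly shut. The green and white look-alikes are near the arm, and the short piece is at (77,288). The side view agrees. Next I fit the poses roughly.

```bash
cat >> h.py <<'E'
def rect(xy):
    (c,s,a)=cv2.minAreaRect((xy*1000).astype(np.float32)); return np.round(c,1),np.round(s,1),round(a,1)
def trim(xy,q=1.0):
    # robust fit: refine angle with percentiles
    best=None
    for a in np.arange(0,180,.25):
        c,s=np.cos(np.radians(a)),np.sin(np.radians(a)); R=np.array([[c,s],[-s,c]])
        r=xy@R.T; lo,hi=np.percentile(r,[q,100-q],0); w=hi-lo
        if w[0]>=w[1]:
            A=w[0]*w[1]
            if best is None or A<best[0]: best=(A,a,w.round(4),(R.T@((lo+hi)/2)).round(4))
    return best[1:]
E
python3 - <<'E'
from h import *
v=np.load('v0.npz')
for c,f in(('top',v['top']),('side',v['side'])):
    P=f.reshape(-1,3)
    def box(x0,x1,y0,y1,z0,z1): 
        m=(P[:,0]>x0)&(P[:,0]<x1)&(P[:,1]>y0)&(P[:,1]<y1)&(P[:,2]>z0)&(P[:,2]<z1); return P[m]
    t=box(.36,.42,.1,.2,-.05,.05); print(c,'table z',np.median(t[:,2]),t[:,2].std())
    j=box(.38,.72,-.16,.16,.010,.045); print('jig',trim(j[:,:2]),rect(j[:,:2]))
    l=box(.38,.52,-.42,-.2,.008,.06); print('long',trim(l[:,:2]))
    l=box(.38,.52,-.42,-.2,.032,.06); print('long ridge',trim(l[:,:2]),np.median(l[:,2]))
    k=box(.4,.7,-.16,.1,.085,.12); print('knob',k.mean(0),k[:,2].max())
E
```

```text
top table z -0.0009345126881545873 0.0035173202563883793
jig (np.float64(166.75), array([0.2309, 0.1763]), array([5.425e-01, 5.000e-04])) (array([560.4,  -1.1]), array([303.5, 297.7]), 83.7)
long (np.float64(79.75), array([0.1471, 0.0614]), array([ 0.4434, -0.3138]))
long ridge (np.float64(78.25), array([0.1454, 0.026 ]), array([ 0.447 , -0.3151])) 0.03884499434595212
knob [ 0.54970204 -0.03986468  0.10084523] 0.11085851533480051
side table z 0.0013061120923134606 0.0023584118326688322
jig (np.float64(166.75), array([0.2317, 0.1779]), array([0.5405, 0.0022])) (array([546.5,  25.7]), array([236. , 237.7]), 77.0)
long (np.float64(76.75), array([0.1499, 0.038 ]), array([ 0.4435, -0.3125]))
long ridge (np.float64(77.75), array([0.1489, 0.0269]), array([ 0.4452, -0.3136])) 0.04079818324791584
knob [ 0.54760386 -0.0370892   0.0995027 ] 0.11017694608282458
```

Jig yaw is about -13.3°, with the jaw joint around 0.084. Now I move over the long piece for a closer look with the wrist camera.

>>> jog_arm([
  [28,-11,-4,0,0,34],
  [28,-11,-4,0,0,34],
  [28,-11,-4,0,0,34],
  [28,-11,-4,0,0,34],
  [28,-11,-4,0,0,34],
  [28,-11,-4,0,0,34],
  [28,-11,-4,0,0,34],
  [28,-11,-4,0,0,34],
], hand=0)

```text
time_s: 1.67
position: [0.4199, -0.3095, 0.2721]
tool_rot: [[0.974, -0.227, 0.001], [-0.227, -0.974, -0.0], [0.001, -0.0, -1.0]]
ft_force: [0.8, -0.6, 0.1]
grip_width: -0.0002
gripper_force: 0.0
```

```bash
cat >> h.py <<'E'
def go(p,yaw,fwd=None):
    "jog row (cm, deg) from the measured pose to TCP p, tool down, tool x at yaw"
    o=env.observe(); R=np.array(o['tool_rot']); d=R.T@(np.array(p)-o['position'])*100
    c,s=np.cos(np.radians(yaw)),np.sin(np.radians(yaw))
    G=np.array([[c,s,0],[s,-c,0],[0,0,-1.]])
    return np.r_[d,np.degrees(cv2.Rodrigues(R.T@G)[0].ravel())].round(2)
E
python3 - <<'E'
from h import *
w=env.get_image('wrist'); T=np.array(w['cam_to_world']); print(T.round(3),w['fovy']); save(w,'w1.png')
o=env.observe();print(o['position'],o['time_s'])
P=cloud(w)[0].reshape(-1,3)
m=(P[:,2]>.008)&(P[:,2]<.06)&(abs(P[:,0]-.445)<.09)&(abs(P[:,1]+.313)<.11);l=P[m];print('long',len(l),trim(l[:,:2]))
r=l[l[:,2]>.032];print('ridge',trim(r[:,:2]),np.median(r[:,2])); b=l[(l[:,2]>.011)&(l[:,2]<.02)];print('base',trim(b[:,:2]),np.median(b[:,2]),len(b))
t=P[(abs(P[:,2])<.007)];print('table',np.median(t[:,2]))
print(go([.545,-.04,.33],-13.25))
E
```

```text
[[-0.226 -0.931 -0.287  0.493]
 [-0.974  0.216  0.066 -0.325]
 [ 0.001  0.295 -0.956  0.414]
 [ 0.     0.     0.     1.   ]] 66.9806076199173
[ 0.4220649  -0.307413    0.27260511] 1.7167
long 3366 (np.float64(78.25), array([0.145 , 0.0392]), array([ 0.4455, -0.3151]))
ridge (np.float64(78.25), array([0.1453, 0.0256]), array([ 0.4455, -0.315 ])) 0.03959196102116641
base (np.float64(78.0), array([0.1451, 0.0398]), array([ 0.4454, -0.3149])) 0.016112598558408242 651
table -0.00012468962618136792
[  6.   -28.82  -5.7   -0.04  -0.15   0.29]
```

>>> jog_arm([
  [9,-26,-3,0,0,0],
  [9,-26,-3,0,0,0],
  [9,-26,-3,0,0,0],
  [9,-26,-3,0,0,0],
  [9,-26,-3,0,0,0],
  [9,-26,-3,0,0,0],
  [9,-26,-3,0,0,0],
  [9,-26,-3,0,0,0],
])

```text
time_s: 2.38
position: [0.5668, -0.0754, 0.3016]
tool_rot: [[0.975, -0.224, 0.001], [-0.224, -0.975, 0.001], [0.001, -0.001, -1.0]]
ft_force: [-0.7, -0.4, -0.4]
grip_width: 0.0001
gripper_force: 0.0
```

```bash
python3 - <<'E'
from h import *
w=env.get_image('wrist'); save(w,'w2.png')
o=env.observe();print(o['position'],o['time_s'])
P=cloud(w)[0]; np.save('w2.npy',P); Q=P.reshape(-1,3)
j=Q[(Q[:,2]>.010)&(Q[:,2]<.045)&(abs(Q[:,0]-.54)<.2)&(abs(Q[:,1])<.17)]
print('jig',trim(j[:,:2],.5),trim(j[:,:2],1.5))
b=Q[(abs(Q[:,2]-.018)<.006)&(abs(Q[:,0]-.54)<.17)&(abs(Q[:,1])<.16)];print('bed z',np.median(b[:,2]))
k=Q[(Q[:,2]>.092)&(Q[:,2]<.125)&(abs(Q[:,0]-.55)<.1)&(abs(Q[:,1])<.1)];print('knob',len(k),k.mean(0),k[:,2].max())
# jig-frame profile
a=np.radians(-13.25);ex=np.array([np.cos(a),np.sin(a)]);ey=np.array([-ex[1],ex[0]])
O=np.array([.5293,.0042]); x=(Q[:,:2]-O)@ex;y=(Q[:,:2]-O)@ey
for ys in((-.07,-.062),(.03,.06)):
  m=(y>ys[0])&(y<ys[1])&(x>-.12)&(x<.15)
  for x0 in np.arange(.03,.14,.004):
    n=m&(x>=x0)&(x<x0+.004); print(round(x0*1000),np.round(np.median(Q[n,2])*1000,0) if n.any() else '-',end=' | ')
  print()
p=Q[(abs(Q[:,2]-.066)<.006)&(abs(y+.055)<.02)&(abs(x-.066)<.025)];print('post',len(p),p.mean(0) if len(p) else '')
E
```

```text
[ 0.56582222 -0.07738496  0.30124057] 2.4333
jig (np.float64(167.75), array([0.2299, 0.1778]), array([0.5422, 0.0006])) (np.float64(168.0), array([0.224 , 0.1742]), array([5.436e-01, 2.000e-04]))
bed z 0.017837303461858606
knob 162 [ 0.54941552 -0.04122012  0.10218567] 0.1062651712173463
30 18.0 | 34 18.0 | 38 18.0 | 42 339.0 | 46 349.0 | 50 347.0 | 54 340.0 | 58 343.0 | 62 379.0 | 66 363.0 | 70 372.0 | 74 33.0 | 78 18.0 | 82 18.0 | 86 18.0 | 90 17.0 | 94 18.0 | 98 18.0 | 102 25.0 | 106 33.0 | 110 34.0 | 114 34.0 | 118 34.0 | 122 34.0 | 126 444.0 | 130 -1.0 | 134 -1.0 | 138 -0.0 | 
30 18.0 | 34 18.0 | 38 18.0 | 42 18.0 | 46 18.0 | 50 18.0 | 54 34.0 | 58 34.0 | 62 34.0 | 66 34.0 | 70 34.0 | 74 34.0 | 78 18.0 | 82 18.0 | 86 18.0 | 90 18.0 | 94 18.0 | 98 18.0 | 102 32.0 | 106 34.0 | 110 34.0 | 114 34.0 | 118 34.0 | 122 34.0 | 126 33.0 | 130 -0.0 | 134 -0.0 | 138 -0.0 | 
post 93 [ 0.58137415 -0.06491926  0.06724688]
```

View pics/w2.png

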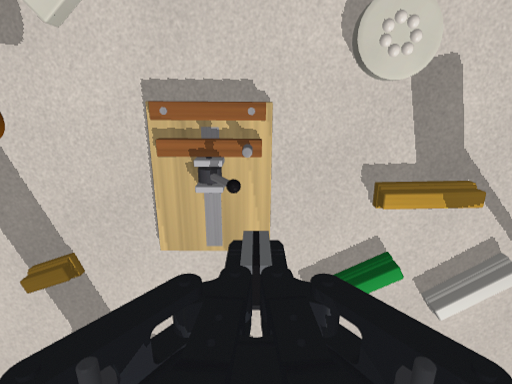

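The wrist view shows the jig at (210,175), the fence at (210,110), the jaw bar at (210,148), the post at (247,152) and the knob at (233,186). The long piece is at (428,194) with its ridge up. I refine the jig yaw and origin from the bars.

```bash
cat >> h.py <<'E'
def jf(P,O,yaw):
    a=np.radians(yaw); c,s=np.cos(a),np.sin(a); d=np.asarray(P)[...,:2]-O
    return d@np.array([c,s]),d@np.array([-s,c])
def jw(x,y,O,yaw):
    a=np.radians(yaw); c,s=np.cos(a),np.sin(a); return np.array([O[0]+c*x-s*y,O[1]+s*x+c*y])
E
python3 - <<'E'
from h import *
Q=np.load('w2.npy').reshape(-1,3); v=np.load('v0.npz')
for n,Q in(('wrist',Q),('top',v['top'].reshape(-1,3)),('side',v['side'].reshape(-1,3))):
    O=np.array([.5293,.0042]);yaw=-12.75
    x,y=jf(Q,O,yaw); z=Q[:,2]
    for nm,lo,hi in(('fence',.095,.14),('jaw',.042,.085)):
        m=(abs(z-.034)<.0045)&(x>lo)&(x<hi)&(abs(y)<.09); r=trim(Q[m][:,:2],1)
        print(n,nm,m.sum(),r,np.round(jf(r[2],O,yaw),4))
    k=(z>.09)&(z<.12)&(abs(x-.03)<.05)&(abs(y)<.08); print('knob',np.round(jf(Q[k].mean(0),O,yaw),4))
    k=(z>.058)&(z<.073)&(abs(x-.066)<.02)&(abs(y+.055)<.02); print('post',k.sum(),np.round(jf(np.median(Q[k],0),O,yaw),4))
E
```

```text
wrist fence 2206 (np.float64(77.25), array([0.1557, 0.0239]), array([ 0.6429, -0.0229])) [ 0.1168 -0.0014]
wrist jaw 1787 (np.float64(76.5), array([0.1461, 0.0258]), array([ 0.5928, -0.0112])) [ 0.0653 -0.001 ]
knob [ 0.0296 -0.0397]
post 96 [ 0.0664 -0.0559]
top fence 309 (np.float64(77.0), array([0.1563, 0.025 ]), array([ 0.6446, -0.0239])) [ 0.1187 -0.002 ]
top jaw 277 (np.float64(76.75), array([0.1469, 0.0346]), array([ 0.5898, -0.0112])) [ 0.0624 -0.0017]
knob [ 0.0296 -0.0396]
post 14 [ 0.0676 -0.0571]
side fence 348 (np.float64(76.75), array([0.1561, 0.0268]), array([ 0.6429, -0.0233])) [ 0.1169 -0.0018]
side jaw 272 (np.float64(76.5), array([0.1451, 0.0352]), array([ 0.5896, -0.009 ])) [0.0617 0.0004]
knob [ 0.027  -0.0366]
post 20 [ 0.0641 -0.0558]
```

>>> jog_arm([
  [-2.5,0.4,4,0,0,0],
  [-2.5,0.4,8,0,0,0],
  [-2.5,0.4,12,0,0,0],
  [-2.5,0.4,16,0,0,0],
  [-2.5,0.4,19.5,0,0,0],
  [-2.5,0.4,21.5,0,0,0],
  [-2.5,0.4,21.5,0,0,0],
])

```text
time_s: 3.02
position: [0.5372, -0.0779, 0.0823]
tool_rot: [[0.973, -0.23, -0.008], [-0.23, -0.973, 0.003], [-0.008, -0.001, -1.0]]
ft_force: [-0.4, -0.1, 0.1]
grip_width: 0.0001
gripper_force: 0.0
```

>>> jog_arm([
  [0,-1,0,0,0,0],
  [0,-2,0,0,0,0],
  [0,-3,0,0,0,0],
  [0,-4,0,0,0,0],
])

```text
time_s: 3.35
position: [0.5509, -0.0395, 0.0902]
tool_rot: [[0.973, -0.229, 0.007], [-0.229, -0.973, -0.004], [0.008, 0.002, -1.0]]
ft_force: [-1.0, -4.1, 2.2]
grip_width: 0.0
gripper_force: 1.9
```

>>> jog_arm([
  [0,-1,0,0,0,0],
  [0,-2,0,0,0,0],
  [0,-3,0,0,0,0],
  [0,-4,0,0,0,0],
  [0,-4.8,0,0,0,0],
  [0,-4.8,0,0,0,0],
])

```text
time_s: 3.85
position: [0.5599, 0.0099, 0.0861]
tool_rot: [[0.974, -0.227, -0.001], [-0.227, -0.974, 0.001], [-0.001, -0.001, -1.0]]
ft_force: [-0.7, -0.5, -0.1]
grip_width: 0.0004
gripper_force: 0.0
```

>>> jog_arm([
  [0,-0.4,0,0,0,0],
  [0,-0.8,0,0,0,0],
  [0,-1.0,0,0,0,0],
])

```text
time_s: 4.1
position: [0.5614, 0.015, 0.086]
tool_rot: [[0.974, -0.228, -0.003], [-0.228, -0.974, -0.006], [-0.001, 0.007, -1.0]]
ft_force: [-6.1, -24.0, -1.2]
grip_width: -0.0003
gripper_force: 11.9
```

```bash
cat >> h.py <<'E'
O=np.array([.5286,.0033]); YAW=-13.
def knob(c):
    im=env.get_image(c); Q=cloud(im)[0]; f=im['frame'].astype(int)
    x,y=jf(Q,O,YAW); m=(Q[...,2]>.075)&(Q[...,2]<.118)&(x>-.09)&(x<.06)&(abs(y)<.07)
    for r in env.regions_of(c,'lever_knob')[:2]:
        k=m&r['pixels']; print(c,r['score'],r['point'],k.sum(),np.round(jf(np.median(Q[k],0),O,YAW),4) if k.any() else '',Q[k][:,2].max() if k.any() else '')
    return im
E
python3 - <<'E'
from h import *
o=env.observe();print(o['position'],o['time_s'],o['ft_force'],np.round(jf(o['position'],O,YAW),4))
b=knob('side'); save(b,'s1.png'); knob('top')
E
```

```text
[0.56140057 0.01504871 0.08598712] 4.1 [ -6.09735624 -23.9686381   -1.18210236] [0.0293 0.0188]
side 0.57 [203.3, 228.3] 32 [0.0249 0.0393] 0.10684159921813108
```

The lever is at its free stop. I back off and go above the post.

>>> jog_arm([
  [0,2,0,0,0,0],
  [0,4,0,0,0,0],
  [1.5,7,0,0,0,0],
  [3.6,7.8,0,0,0,0],
  [3.6,7.8,0,0,0,0],
  [3.6,7.8,0,0,0,0],
], hand=0.4)

```text
time_s: 4.8
position: [0.5796, -0.067, 0.0861]
tool_rot: [[0.973, -0.23, -0.0], [-0.23, -0.973, 0.0], [-0.0, -0.0, -1.0]]
ft_force: [-0.1, 0.6, -0.4]
grip_width: 0.0341
gripper_force: 0.0
```

```bash
python3 - <<'E'
from h import *
o=env.observe();print(o['position'],o['time_s'],o['ft_force'],o['grip_width'],np.round(jf(o['position'],O,YAW),4))
print(go([.5805,-.065,.046],-13))
w=knob('wrist'); save(w,'w3.png'); knob('top')
E
```

```text
[ 0.57958038 -0.06697398  0.08605089] 4.8 [-0.0897688   0.64576805 -0.37647023] 0.03412592620642214 [ 0.0655 -0.057 ]
[ 0.04 -0.21  4.01 -0.02  0.01 -0.31]
wrist 0.96 [271.3, 154.1] 640 [0.0364 0.0379] 0.10496896696535747
```

View pics/w3.png

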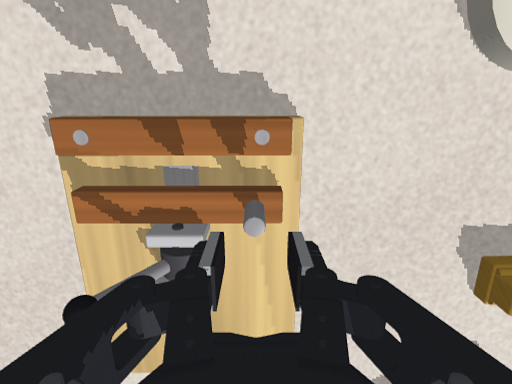

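The lever now leans to +y (knob at (80,311)). The post at (254,215) lies midway between the fingers at (213,270) and (297,270). I descend and grip it.

>>> jog_arm([
  [0,-0.2,2,0,0,0],
  [0,-0.2,4,0,0,0],
  [0,-0.2,4,0,0,0],
])

```text
time_s: 5.25
position: [0.5777, -0.0631, 0.0434]
tool_rot: [[0.974, -0.228, -0.006], [-0.228, -0.974, 0.002], [-0.006, -0.001, -1.0]]
ft_force: [0.1, -0.6, 0.1]
grip_width: 0.0344
gripper_force: 0.0
```

>>> jog_arm([
  [0,0,0,0,0,0],
  [0,0,0,0,0,0],
  [0,0,0,0,0,0],
  [0,0,0,0,0,0],
  [0,0,0,0,0,0],
], hand=0, newtons=40)

```text
time_s: 5.67
position: [0.5796, -0.0659, 0.0472]
tool_rot: [[0.974, -0.229, 0.0], [-0.229, -0.974, -0.003], [0.001, 0.003, -1.0]]
ft_force: [-2.5, -8.9, -4.4]
grip_width: 0.0122
gripper_force: 39.1
```

>>> jog_arm([
  [-1,0,0,0,0,0],
  [-2.2,0,0,0,0,0],
  [-3.5,0,0,0,0,0],
  [-4.8,0,0,0,0,0],
  [-6,0,0,0,0,0],
  [-7.2,0,0,0,0,0],
  [-8.1,0,0,0,0,0],
  [-8.1,0,0,0,0,0],
])

```text
time_s: 6.33
position: [0.4994, -0.047, 0.0472]
tool_rot: [[0.974, -0.228, -0.001], [-0.228, -0.974, -0.003], [-0.0, 0.003, -1.0]]
ft_force: [-4.2, -9.6, -6.8]
grip_width: 0.0121
gripper_force: 39.7
```

>>> jog_arm([
  [0,0,0,0,0,0],
  [0,0,0,0,0,0],
  [0,0,0,0,0,0],
], hand=0.4)

```text
time_s: 6.58
position: [0.5016, -0.0459, 0.0473]
tool_rot: [[0.974, -0.228, 0.002], [-0.228, -0.974, -0.0], [0.002, -0.0, -1.0]]
ft_force: [-0.4, 0.3, -0.6]
grip_width: 0.034
gripper_force: 0.0
```

>>> jog_arm([
  [0,0,-3,0,0,0],
  [0,0,-7,0,0,0],
  [0,0,-11,0,0,0],
  [0,0,-15,0,0,0],
  [0,0,-15,0,0,0],
  [0,0,-15,0,0,0],
])

```text
time_s: 7.08
position: [0.5018, -0.0459, 0.1987]
tool_rot: [[0.974, -0.228, 0.005], [-0.228, -0.974, -0.002], [0.006, 0.0, -1.0]]
ft_force: [1.1, -0.2, -1.4]
grip_width: 0.0342
gripper_force: 0.0
```

```bash
python3 - <<'E'
from h import *
o=env.observe();print(o['position'],o['time_s'])
w=env.get_image('wrist'); Q=cloud(w)[0].reshape(-1,3); x,y=jf(Q,O,YAW); z=Q[:,2]
for nm,lo,hi in(('fence',.095,.14),('jaw',-.04,.085)):
    m=(abs(z-.034)<.0045)&(x>lo)&(x<hi)&(abs(y)<.09)&((y>.024)|(y<-.03)|(lo>0)); r=trim(Q[m][:,:2],1)
    print(nm,m.sum(),r,np.round(jf(r[2],O,YAW),4), np.percentile(x[m],[1,99]))
k=(z>.09)&(z<.12)&(x<.05)&(x>-.1)&(abs(y)<.08);print(k.sum(),np.round(jf(np.median(Q[k],0),O,YAW),4))
print('to above long',go([.4455,-.315,.10],78.2))
E
```

```text
[ 0.50179112 -0.04588937  0.19865448] 7.0833
fence 4960 (np.float64(76.75), array([0.1561, 0.0249]), array([ 0.6432, -0.023 ])) [0.1176 0.0002] [0.10504162 0.12996292]
jaw 1822 (np.float64(76.75), array([0.1477, 0.0243]), array([0.5151, 0.0068])) [-0.0139  0.0004] [-0.0260303  -0.00172641]
332 [-0.0492  0.0379]
to above long [ 7.400e-01  2.749e+01  9.680e+00  6.000e-02 -6.000e-02 -9.139e+01]
```

>>> jog_arm([
  [0.7,4,0,0,0,-7],
  [0.7,8,0,0,0,-14],
  [0.7,12,0,0,0,-21],
  [0.7,16,1,0,0,-28],
  [0.7,20,2,0,0,-35],
  [0.7,24,3,0,0,-42],
  [0.7,26.5,4,0,0,-49],
  [0.7,27.5,5,0,0,-56],
], hand=0.65)

```text
time_s: 7.8
position: [0.4432, -0.3188, 0.1439]
tool_rot: [[0.767, 0.641, -0.002], [0.641, -0.767, 0.001], [-0.001, -0.002, -1.0]]
ft_force: [-1.0, 0.1, -1.5]
grip_width: 0.0553
gripper_force: 0.0
```

>>> jog_arm([
  [0,0,1,0,0,-7],
  [0,0,2,0,0,-14],
  [0,0,3,0,0,-21],
  [0,0,4,0,0,-28],
  [0,0,4,0,0,-35.4],
  [0,0,4,0,0,-35.4],
  [0,0,4,0,0,-35.4],
])

```text
time_s: 8.38
position: [0.4446, -0.3148, 0.1053]
tool_rot: [[0.26, 0.966, -0.001], [0.966, -0.26, 0.002], [0.001, -0.002, -1.0]]
ft_force: [0.7, -0.3, -0.2]
grip_width: 0.0557
gripper_force: 0.0
```

```bash
python3 - <<'E'
from h import *
o=env.observe();print(o['position'],o['time_s'],o['grip_width'])
w=env.get_image('wrist');save(w,'w4.png'); P=cloud(w)[0].reshape(-1,3)
m=(P[:,2]>.03)&(P[:,2]<.045)&(abs(P[:,0]-.445)<.06)&(abs(P[:,1]+.313)<.1);l=P[m];print('ridge',len(l),trim(l[:,:2]),np.median(l[:,2]))
print(go([.4455,-.315,.02],78.2))
E
```

```text
[ 0.44462409 -0.31481164  0.10528468] 8.3833 0.05567365424991123
ridge 6242 (np.float64(78.0), array([0.1452, 0.0253]), array([ 0.4459, -0.3144])) 0.03961509945511636
[ 0.01  0.08  8.56 -0.06 -0.05 -3.29]
```

View pics/w4.png

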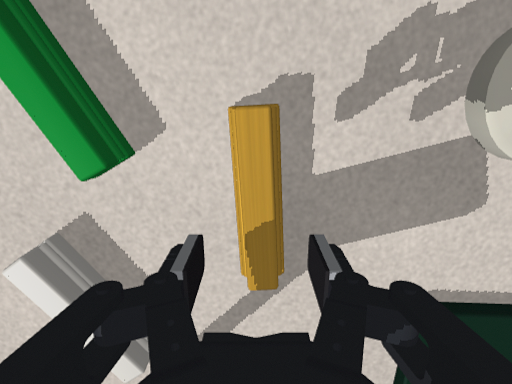

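The gilt piece at (256,195) lies between the fingers at (187,260) and (323,260). I descend onto its ridge, turning 3.3°.

>>> jog_arm([
  [0,0.1,2.5,0,0,-3.2],
  [0,0.1,5.5,0,0,-3.2],
  [0,0.1,7.8,0,0,-3.2],
  [0,0.1,8.5,0,0,-3.2],
  [0,0.1,8.5,0,0,-3.2],
  [0,0.1,8.5,0,0,-3.2],
])

```text
time_s: 8.93
position: [0.4462, -0.3158, 0.022]
tool_rot: [[0.204, 0.979, 0.001], [0.979, -0.204, -0.001], [-0.0, 0.001, -1.0]]
ft_force: [0.1, -1.1, 1.0]
grip_width: 0.0555
gripper_force: 0.0
```

>>> jog_arm([
  [0,0,0,0,0,0],
  [0,0,0,0,0,0],
  [0,0,0,0,0,0],
  [0,0,0,0,0,0],
  [0,0,0,0,0,0],
  [0,0,0,0,0,0],
], hand=0, newtons=50)

```text
time_s: 9.43
position: [0.4464, -0.316, 0.0228]
tool_rot: [[0.202, 0.979, 0.002], [0.979, -0.202, -0.002], [-0.002, 0.002, -1.0]]
ft_force: [-0.1, 1.5, 6.1]
grip_width: 0.0246
gripper_force: 50.6
```

>>> jog_arm([
  [0,0,-1.5,0,0,0],
  [0,0,-4,0,0,0],
  [0,0,-7,0,0,0],
  [0,0,-10,0,0,0],
  [0,0,-10,0,0,0],
])

```text
time_s: 9.85
position: [0.4476, -0.3172, 0.1273]
tool_rot: [[0.202, 0.979, 0.007], [0.979, -0.202, -0.008], [-0.006, 0.009, -1.0]]
ft_force: [0.9, -0.7, -0.3]
grip_width: 0.0243
gripper_force: 49.7
```

```bash
python3 - <<'E'
from h import *
o=env.observe();print(o['position'],o['time_s'],o['grip_width'],o['gripper_force'],o['ft_force'])
print(go([.6063,-.0158,.12],76.75))
E
```

```text
[ 0.44759953 -0.31716301  0.12728743] 9.85 0.02433635394692603 49.72013533115387 [ 0.86074069 -0.69389869 -0.33861823]
[32.73  9.44  0.61  0.5   0.35  1.58]
```

>>> jog_arm([
  [3,0.9,0,0,0,0.2],
  [7,2,0,0,0,0.4],
  [11,3.2,0,0,0,0.6],
  [15,4.3,0,0,0,0.8],
  [19,5.5,0,0,0,1.0],
  [23,6.6,0,0,0,1.2],
  [26.5,7.6,0,0,0,1.4],
  [29.5,8.5,0,0,0,1.6],
])

```text
time_s: 10.52
position: [0.5893, -0.0411, 0.1212]
tool_rot: [[0.229, 0.973, -0.0], [0.973, -0.229, 0.0], [0.0, -0.0, -1.0]]
ft_force: [0.8, -0.7, -1.7]
grip_width: 0.0248
gripper_force: 49.7
```

>>> jog_arm([
  [1.7,0.5,0,0,0,0],
  [2.7,0.8,0,0,0,0],
  [3.1,0.9,0,0,0,0],
  [3.1,0.9,0,0,0,0],
  [3.1,0.9,0,0,0,0],
  [3.1,0.9,0,0,0,0],
])

```text
time_s: 11.02
position: [0.6042, -0.0169, 0.1213]
tool_rot: [[0.231, 0.973, -0.0], [0.973, -0.231, -0.0], [-0.0, -0.0, -1.0]]
ft_force: [0.2, -0.3, -1.6]
grip_width: 0.0251
gripper_force: 49.7
```

```bash
python3 - <<'E'
from h import *
o=env.observe();print(o['position'],o['time_s'],o['grip_width'],o['gripper_force'],o['ft_force'])
for c in('wrist','side'):
    w=env.get_image(c);save(w,c+'5.png'); Q=cloud(w)[0].reshape(-1,3); h=o['position'][2]
    x,y=jf(Q,O,-13.2); f=w['frame'].reshape(-1,3).astype(int); g=(f[:,0]-f[:,2]>40)&(f[:,1]>.55*f[:,0])
    m=(abs(Q[:,2]-h-.017)<.004)&(x>.05)&(x<.12)&(abs(y)<.1)&g
    if m.any(): r=trim(Q[m][:,:2]);print(c,m.sum(),r,np.round(jf(r[2],O,-13.2),4),np.median(Q[m][:,2]),np.percentile(y[m],[1,99]))
print(go([.6063,-.0158,.05],76.75))
E
```

```text
[ 0.60424843 -0.01688545  0.12134065] 11.0167 0.025107894271495897 49.659740924835205 [ 0.2454659  -0.30763782 -1.6119586 ]
wrist 12339 (np.float64(76.75), array([0.115 , 0.0251]), array([ 6.077e-01, -5.000e-04])) [0.0779 0.0144] 0.13812516658754126 [-0.04315372  0.07189563]
side 154 (np.float64(77.5), array([0.0826, 0.0231]), array([0.6093, 0.0164])) [0.0756 0.0312] 0.13905720208079175 [-0.00997821  0.07257641]
[ 0.14  0.17  7.14 -0.    0.01 -0.11]
```

View pics/wrist5.png

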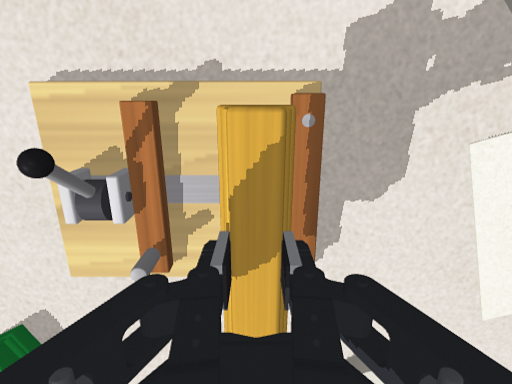

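The gripped piece lies level and parallel over the bed between jaw (145,185) and fence (308,185), at about x = 78 and y = 0 mm in the jig frame. I lower it.

>>> jog_arm([
  [0.1,0.1,2,0,0,0],
  [0.1,0.1,4,0,0,0],
  [0.1,0.1,6,0,0,0],
  [0.1,0.1,7.2,0,0,0],
  [0.1,0.1,7.6,0,0,0],
  [0.1,0.1,7.6,0,0,0],
  [0.1,0.1,7.6,0,0,0],
])

```text
time_s: 11.7
position: [0.6062, -0.0153, 0.046]
tool_rot: [[0.23, 0.973, 0.001], [0.973, -0.23, -0.0], [0.0, 0.001, -1.0]]
ft_force: [0.2, -0.3, -1.3]
grip_width: 0.025
gripper_force: 49.6
```

>>> jog_arm([
  [0,0,0.2,0,0,0],
  [0,0,0.3,0,0,0],
  [0,0,0.4,0,0,0],
  [0,0,0.4,0,0,0],
])

```text
time_s: 12.03
position: [0.6059, -0.0149, 0.0415]
tool_rot: [[0.23, 0.973, 0.0], [0.973, -0.23, -0.0], [0.0, 0.0, -1.0]]
ft_force: [-0.1, 0.8, -1.1]
grip_width: 0.0247
gripper_force: 49.6
```

>>> jog_arm([
  [0,0,0.05,0,0,0],
  [0,0,0.1,0,0,0],
  [0,0,0.1,0,0,0],
])

```text
time_s: 12.28
position: [0.6059, -0.0149, 0.0408]
tool_rot: [[0.229, 0.973, 0.0], [0.973, -0.229, -0.0], [-0.0, 0.0, -1.0]]
ft_force: [-0.9, 1.2, 3.1]
grip_width: 0.0249
gripper_force: 50.1
```

It rests on the bed (force +4 N). I release and rise.

>>> jog_arm([
  [0,0,0,0,0,0],
  [0,0,0,0,0,0],
  [0,0,0,0,0,0],
  [0,0,0,0,0,0],
], hand=0.6)

```text
time_s: 12.62
position: [0.6059, -0.0149, 0.0403]
tool_rot: [[0.23, 0.973, 0.0], [0.973, -0.23, -0.0], [-0.0, 0.0, -1.0]]
ft_force: [0.8, 0.2, -0.4]
grip_width: 0.051
gripper_force: 0.0
```

>>> jog_arm([
  [0,0,-1.5,0,0,0],
  [0,0,-5,0,0,0],
  [0,0,-9,0,0,0],
  [0,0,-13,0,0,0],
  [0,0,-13,0,0,0],
  [0,0,-13,0,0,0],
])

```text
time_s: 13.12
position: [0.6067, -0.0151, 0.1726]
tool_rot: [[0.229, 0.973, 0.005], [0.973, -0.229, -0.001], [0.0, 0.005, -1.0]]
ft_force: [-1.0, -0.6, -0.2]
grip_width: 0.0512
gripper_force: 0.0
```

```bash
cat >> h.py <<'E'
def bars(c):
    w=env.get_image(c); Q=cloud(w)[0].reshape(-1,3); x,y=jf(Q,O,YAW); z=Q[:,2]
    f=w['frame'].reshape(-1,3).astype(int)
    m=(abs(z-.058)<.004)&(x>.03)&(x<.12)&(abs(y)<.1)&(f[:,0]-f[:,2]>30)
    if m.sum()>50: r=trim(Q[m][:,:2]);print(c,'piece',m.sum(),r,np.round(jf(r[2],O,YAW),4),np.median(z[m]),'y',np.percentile(y[m],[1,99]),'x',np.percentile(x[m],[1,99]))
    m=(abs(z-.034)<.004)&(x>-.04)&(x<.075)&(abs(y)<.09)&((y>.024)|(y<-.03))&(f[:,0]-f[:,2]>30)&(f[:,1]<.6*f[:,0])
    if m.sum()>50: r=trim(Q[m][:,:2]);print(c,'jaw',m.sum(),r,np.round(jf(r[2],O,YAW),4))
    m=(abs(z-.065)<.005)&(abs(y+.055)<.015)&(x<.06)&(x>-.05)&(abs(f[:,0]-f[:,2])<25)
    print(c,'post',m.sum(),np.round(jf(np.median(Q[m],0),O,YAW),4))
    return w
E
python3 - <<'E'
from h import *
o=env.observe();print(o['position'],o['time_s'],o['grip_width'],np.round(jf(o['position'],O,YAW),4))
w=bars('wrist');save(w,'w6.png');bars('top')
p=jw(-.0145,-.055,O,YAW);print(p,go([*p,.17],-13.2),go([*p,.17],180-13.2))
E
```

```text
[ 0.60667691 -0.01506556  0.17258855] 13.1167 0.051157021111279094 [ 0.0802 -0.0003]
wrist piece 4313 (np.float64(76.25), array([0.145 , 0.0253]), array([ 0.6056, -0.0134])) [0.0788 0.001 ] 0.05760938418820799 y [-0.07141165  0.07359812] x [0.06604492 0.09150861]
wrist post 191 [-0.0128 -0.0526]
top piece 65 (np.float64(76.0), array([0.1437, 0.0248]), array([ 0.607 , -0.0164])) [ 0.0808 -0.0016] 0.05794950457412673 y [-0.0733847   0.07018756] x [0.06730503 0.09285329]
top post 13 [-0.0125 -0.0563]
[ 0.50209933 -0.04702856] [-5.500e+00 -9.310e+00 -5.000e-02 -7.000e-02  7.000e-02  8.993e+01] [-5.500e+00 -9.310e+00 -5.000e-02 -7.000e-02 -7.000e-02 -9.007e+01]
```

The piece is seated at x = 79 and y = +1 mm, parallel to the fence. I go back to the post.

>>> jog_arm([
  [-1,-1.5,0,0,0,7],
  [-2,-3,0,0,0,14],
  [-3,-5,0,0,0,21],
  [-4,-7,0,0,0,28],
  [-5.5,-9.3,0,0,0,35],
  [-5.5,-9.3,0,0,0,42],
  [-5.5,-9.3,0,0,0,49],
  [-5.5,-9.3,0,0,0,56],
], hand=0.4)

```text
time_s: 13.88
position: [0.5018, -0.0471, 0.169]
tool_rot: [[0.938, 0.348, -0.003], [0.348, -0.938, 0.001], [-0.002, -0.002, -1.0]]
ft_force: [0.6, 0.6, 0.5]
grip_width: 0.0341
gripper_force: 0.0
```

>>> jog_arm([
  [0,0,1.5,0,0,7],
  [0,0,3,0,0,14],
  [0,0,4.5,0,0,21],
  [0,0,6,0,0,28],
  [0,0,7.5,0,0,34],
  [0,0,7.5,0,0,34],
  [0,0,7.5,0,0,34],
])

```text
time_s: 14.47
position: [0.502, -0.0469, 0.0941]
tool_rot: [[0.974, -0.226, -0.003], [-0.226, -0.974, 0.001], [-0.004, -0.0, -1.0]]
ft_force: [0.2, -0.4, 0.7]
grip_width: 0.0342
gripper_force: 0.0
```

```bash
python3 - <<'E'
from h import *
o=env.observe();print(o['position'],o['time_s'],np.round(jf(o['position'],O,YAW),4))
w=bars('wrist');save(w,'w7.png')
p=jw(-.0145,-.055,O,YAW);print(p,go([*p,.05],-13.2))
E
```

```text
[ 0.50198753 -0.04689314  0.09414858] 14.4667 [-0.0146 -0.0549]
wrist piece 12561 (np.float64(76.5), array([0.145 , 0.0253]), array([ 0.6051, -0.0147])) [ 0.0786 -0.0003] 0.05747864158356328 y [-0.07282545  0.07219005] x [0.06591975 0.09122348]
wrist post 382 [-0.0122 -0.0541]
[ 0.50209933 -0.04702856] [-0.04  0.01  4.5  -0.01  0.08  0.12]
```

>>> jog_arm([
  [0,0,2,0,0,0],
  [0,0,4,0,0,0],
  [0,0,4.6,0,0,0],
  [0,0,4.6,0,0,0],
])

```text
time_s: 14.85
position: [0.5023, -0.047, 0.0488]
tool_rot: [[0.974, -0.228, -0.002], [-0.228, -0.974, 0.001], [-0.002, -0.0, -1.0]]
ft_force: [0.2, -0.7, -0.4]
grip_width: 0.0343
gripper_force: 0.0
```

>>> jog_arm([
  [0,0,0,0,0,0],
  [0,0,0,0,0,0],
  [0,0,0,0,0,0],
  [0,0,0,0,0,0],
  [0,0,0,0,0,0],
], hand=0, newtons=40)

```text
time_s: 15.27
position: [0.5033, -0.048, 0.0506]
tool_rot: [[0.973, -0.229, 0.002], [-0.229, -0.973, -0.002], [0.002, 0.001, -1.0]]
ft_force: [-1.1, -5.3, 1.6]
grip_width: 0.0121
gripper_force: 39.1
```

>>> jog_arm([
  [0.8,0,0,0,0,0],
  [1.6,0,0,0,0,0],
  [2.4,0,0,0,0,0],
  [3.2,0,0,0,0,0],
  [4,0,0,0,0,0],
  [4.8,0,0,0,0,0],
  [5.4,0,0,0,0,0],
  [5.7,0,0,0,0,0],
])

```text
time_s: 15.93
position: [0.5592, -0.0611, 0.0505]
tool_rot: [[0.973, -0.229, 0.002], [-0.229, -0.973, -0.002], [0.002, 0.001, -1.0]]
ft_force: [-3.0, -5.7, 5.8]
grip_width: 0.0121
gripper_force: 39.6
```

>>> jog_arm([
  [0.2,0,0,0,0,0],
  [0.4,0,0,0,0,0],
  [0.6,0,0,0,0,0],
  [0.75,0,0,0,0,0],
  [0.85,0,0,0,0,0],
])

```text
time_s: 16.35
position: [0.5667, -0.0629, 0.0505]
tool_rot: [[0.973, -0.229, 0.001], [-0.229, -0.973, -0.002], [0.001, 0.001, -1.0]]
ft_force: [-4.8, -5.8, 6.6]
grip_width: 0.012
gripper_force: 39.6
```

>>> jog_arm([
  [0.1,0,0,0,0,0],
  [0.15,0,0,0,0,0],
  [0.2,0,0,0,0,0],
])

```text
time_s: 16.6
position: [0.5685, -0.0633, 0.0506]
tool_rot: [[0.973, -0.229, 0.001], [-0.229, -0.973, -0.001], [0.001, 0.001, -1.0]]
ft_force: [-6.0, -4.5, 7.0]
grip_width: 0.0122
gripper_force: 39.7
```

>>> jog_arm([
  [0.1,0,0,0,0,0],
  [0.15,0,0,0,0,0],
  [0.2,0,0,0,0,0],
  [0.2,0,0,0,0,0],
])

```text
time_s: 16.93
position: [0.5685, -0.0633, 0.0505]
tool_rot: [[0.973, -0.229, -0.004], [-0.229, -0.973, -0.001], [-0.004, 0.001, -1.0]]
ft_force: [-12.5, -3.6, 11.9]
grip_width: 0.0122
gripper_force: 40.3
```

The jaw has stopped, so the piece is snug. I release the post, rise and check.

>>> jog_arm([
  [0,0,0,0,0,0],
  [0,0,0,0,0,0],
  [0,0,0,0,0,0],
  [0,0,0,0,0,0],
], hand=0.4)

```text
time_s: 17.27
position: [0.5706, -0.0629, 0.0495]
tool_rot: [[0.973, -0.229, 0.001], [-0.229, -0.973, 0.0], [0.001, -0.0, -1.0]]
ft_force: [-0.0, 0.2, -0.2]
grip_width: 0.0338
gripper_force: 0.0
```

>>> jog_arm([
  [-0.2,0,-1,0,0,0],
  [-0.2,0,-4,0,0,0],
  [-0.2,0,-8,0,0,0],
  [-0.2,0,-12,0,0,0],
  [-0.2,0,-15,0,0,0],
  [-0.2,0,-15,0,0,0],
  [-0.2,0,-15,0,0,0],
])

```text
time_s: 17.85
position: [0.5688, -0.0626, 0.2015]
tool_rot: [[0.973, -0.229, 0.004], [-0.229, -0.973, -0.001], [0.004, 0.0, -1.0]]
ft_force: [-0.5, 0.4, -0.6]
grip_width: 0.0344
gripper_force: 0.0
```

```bash
python3 - <<'E'
from h import *
o=env.observe();print(o['position'],o['time_s'],np.round(jf(o['position'],O,YAW),4))
w=bars('wrist');save(w,'w8.png'); knob('wrist')
Q=cloud(w)[0].reshape(-1,3);x,y=jf(Q,O,YAW)
for ys in((-.05,-.03),(.03,.06)):
  m=(y>ys[0])&(y<ys[1])
  print([(a,round(float(np.median(Q[m&(abs(x-a/1000)<.001),2])*1000))) for a in range(36,114,3) if (m&(abs(x-a/1000)<.001)).any()])
p=jw(.0155,.076,O,YAW);print(p,go([*p,.19],-13.2))
E
```

```text
[ 0.56877777 -0.06257654  0.20145392] 17.85 [ 0.054  -0.0552]
wrist piece 3875 (np.float64(76.75), array([0.1453, 0.0246]), array([ 0.6121, -0.0163])) [ 0.0858 -0.0003] 0.0575756090857219 y [-0.07296904  0.07237213] x [0.07338433 0.09814422]
wrist post 150 [ 0.0541 -0.0544]
wrist 0.84 [217.9, 192.9] 451 [0.0176 0.0343] 0.10590931243322849
[(36, 18), (42, 205), (45, 220), (48, 225), (51, 221), (54, 216), (57, 223), (60, 235), (63, 278), (66, 253), (69, 282), (72, 295), (75, 58), (78, 58), (81, 58), (84, 58), (87, 58), (90, 58), (93, 58), (96, 57), (99, 39), (102, 36), (105, 33), (108, 34), (111, 34)]
[(36, 18), (42, 34), (45, 34), (48, 34), (51, 34), (54, 34), (57, 34), (60, 34), (63, 34), (66, 33), (69, 38), (75, 58), (78, 58), (81, 58), (84, 58), (87, 58), (90, 58), (93, 58), (96, 57), (99, 45), (102, 37), (105, 33), (108, 34), (111, 34)]
[0.56079902 0.07386538] [ -3.8  -13.1    0.83  -0.02   0.15  -0.07]
```

View pics/w8.png

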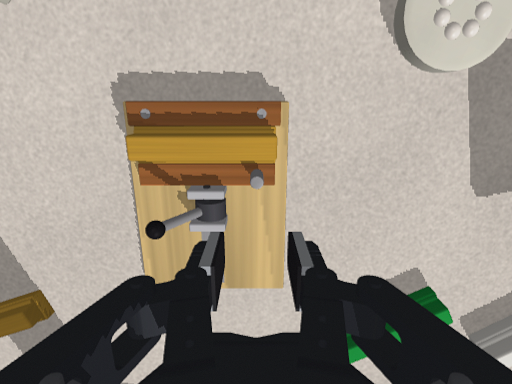

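The piece is snug between jaw bar and fence, with no bed showing in between (row 145). The lever is still free, knob at (155,230). Now I lock it.

>>> jog_arm([
  [-1.2,-4,0,0,0,0],
  [-2.4,-8,0,0,0,0],
  [-3.6,-12,0,0,0,0],
  [-3.9,-13.1,2,0,0,0],
  [-3.9,-13.1,5,0,0,0],
  [-3.9,-13.1,8.5,0,0,0],
  [-3.9,-13.1,11.5,0,0,0],
  [-3.9,-13.1,11.5,0,0,0],
], hand=0)

```text
time_s: 18.67
position: [0.5569, 0.0742, 0.078]
tool_rot: [[0.973, -0.229, -0.013], [-0.229, -0.973, 0.001], [-0.013, 0.002, -1.0]]
ft_force: [-1.1, -0.9, -0.5]
grip_width: 0.0001
gripper_force: 0.0
```

>>> jog_arm([
  [0,0,0,0,0,0],
  [0,0.8,0,0,0,0],
  [0,1.6,0,0,0,0],
  [0,2.6,0,0,0,0],
  [0,3.6,0,0,0,0],
  [0,4.6,0,0,0,0],
  [0,5.6,0,0,0,0],
])

```text
time_s: 19.25
position: [0.5477, 0.0181, 0.0853]
tool_rot: [[0.973, -0.23, 0.002], [-0.23, -0.973, -0.0], [0.002, -0.0, -1.0]]
ft_force: [1.3, 2.5, 1.6]
grip_width: -0.0002
gripper_force: 0.9
```

>>> jog_arm([
  [0,1,0,0,0,0],
  [0,2,0,0,0,0],
  [0,2.8,0,0,0,0],
  [0,3.3,0,0,0,0],
  [0,3.6,0,0,0,0],
])

```text
time_s: 19.67
position: [0.539, -0.0165, 0.0841]
tool_rot: [[0.973, -0.23, -0.001], [-0.23, -0.973, -0.0], [-0.001, 0.0, -1.0]]
ft_force: [-0.3, -0.2, 0.6]
grip_width: -0.0001
gripper_force: 0.0
```

>>> jog_arm([
  [0,0.2,0,0,0,0],
  [0,0.4,0,0,0,0],
  [0,0.5,0,0,0,0],
  [0,0.5,0,0,0,0],
])

```text
time_s: 20.0
position: [0.5384, -0.0185, 0.0842]
tool_rot: [[0.973, -0.229, 0.0], [-0.229, -0.973, 0.004], [-0.0, -0.004, -1.0]]
ft_force: [2.6, 12.3, -0.8]
grip_width: -0.0002
gripper_force: 6.1
```

>>> jog_arm([
  [0,0.2,0,0,0,0],
  [0,0.4,0,0,0,0],
  [0,0.4,0,0,0,0],
])

```text
time_s: 20.25
position: [0.538, -0.0197, 0.0841]
tool_rot: [[0.973, -0.229, 0.002], [-0.229, -0.973, 0.009], [-0.0, -0.009, -1.0]]
ft_force: [7.6, 28.2, -2.0]
grip_width: 0.0001
gripper_force: 14.5
```

>>> jog_arm([
  [0,-2,0,0,0,0],
  [0,-2.5,-4,0,0,0],
  [0,-2.5,-8,0,0,0],
  [0,-2.5,-12,0,0,0],
  [0,-2.5,-15,0,0,0],
  [0,-2.5,-15,0,0,0],
  [0,-2.5,-15,0,0,0],
])

```text
time_s: 20.83
position: [0.5435, -0.0002, 0.2357]
tool_rot: [[0.973, -0.229, 0.003], [-0.229, -0.973, -0.001], [0.004, 0.0, -1.0]]
ft_force: [0.3, -0.6, 0.5]
grip_width: -0.0
gripper_force: 0.0
```

```bash
python3 - <<'E'
from h import *
o=env.observe();print(o['position'],o['time_s'])
w=bars('wrist');save(w,'w9.png'); knob('wrist'); knob('top'); knob('side')
Q=cloud(w)[0].reshape(-1,3);x,y=jf(Q,O,YAW)
for ys in((-.045,-.03),(.03,.06)):
  m=(y>ys[0])&(y<ys[1])
  print([(a,round(float(np.median(Q[m&(abs(x-a/1000)<.001),2])*1000))) for a in range(36,114,3) if (m&(abs(x-a/1000)<.001)).any()])
E
```

```text
[ 5.43490893e-01 -1.53953710e-04  2.35720400e-01] 20.8333
wrist piece 3483 (np.float64(76.75), array([0.1455, 0.0246]), array([ 0.6114, -0.0154])) [0.0849 0.0004] 0.057582161105405205 y [-0.07239654  0.07315982] x [0.07244163 0.09728225]
wrist post 136 [ 0.0522 -0.0537]
wrist 0.64 [174.1, 264.9] 363 [ 0.0162 -0.0337] 0.10620348707930355
top 0.64 [177.5, 256.6] 5 [ 0.016  -0.0236] 0.083046754956275
side 0.73 [206.2, 237.9] 49 [ 0.0125 -0.0318] 0.10741594299546575
[(36, 18), (39, 32), (42, 34), (45, 33), (48, 34), (51, 34), (54, 34), (57, 34), (60, 34), (63, 33), (66, 34), (69, 38), (72, 56), (75, 57), (78, 58), (81, 58), (84, 58), (87, 58), (90, 58), (93, 58), (96, 57), (99, 39), (102, 36), (105, 33), (108, 34), (111, 34)]
[(36, 17), (42, 34), (45, 34), (48, 34), (51, 34), (54, 34), (57, 34), (60, 34), (63, 33), (66, 33), (69, 38), (72, 56), (75, 57), (78, 58), (81, 58), (84, 58), (87, 58), (90, 58), (93, 58), (96, 57), (99, 39), (102, 37), (105, 33), (108, 34), (111, 34)]
```

View pics/w9.png

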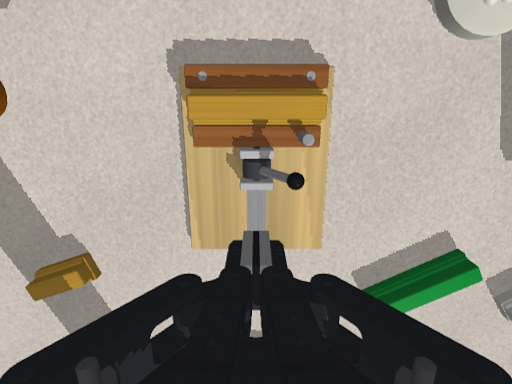

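The lever is locked with its knob at (295,181) on the -y side, and the moulding is snug between jaw and fence. I hand in.

```bash
python3 -c "
from rig import env
print(env.close_job())"
```

```text
the job is handed in; nothing more can be done
None
```

The long gilt moulding is clamped right way up at mid-fence, snug between jaw and fence, with the lever locked after the jaw was slid up; the job was handed in at about 21 s (no verdict was returned).

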